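Take the thick paint marker from its pen stand and put it in the helmet painter's pot

ROBOT

A 6-joint arm with a two-finger parallel gripper is mounted at the origin on the work surface. World frame = base frame: x ahead of the robot, y to its left, z up, the work surface at z = 0. Lengths are in m, angles in rad, forces in N, time in s.
With the tool pointing down it reaches from about 0.35 to 0.775 m from the base axis. Payload 7.3 kg.
Tool frame: the origin (TCP) lies at the very end of the fingers, on their centre line; the grasp point (between the pads) lies 19 mm behind it (robot.hold_point_z is the distance from the TCP to the grasp point, in m); z points along the fingers, y is the direction in which the jaws open and shut (so a half turn about z gives the same grasp; the last joint's range is limited). The gripper opens to 92 mm and grips with 3 to 60 N. Pads are 19 mm wide; open, the fingers measure 130 mm over their backs; the gripper's body (75 mm by 190 mm) begins 47 mm behind the grasp point.
Start: joints at [1.158, 0.342, 1.524, -0, 1.275, -0.146], TCP at [0.138, 0.506, 0.227] pointing down, gripper open.
Joint ranges: [-2.53, 2.53], [-0.77, 2.02], [0.04, 2.7], [-1, 4.14], [0.28, 2.66], [-3.11, 3.11]. Speed limits (rad/s): [2.57, 2.57, 3.14, 3.14, 3.14, 3.14].

INTERFACE

Orientations are given as [roll, pitch, yaw] about the fixed x, y, z axes, in that order (R = Rz(yaw) Ry(pitch) Rx(roll)).
In Python, from cell import monitor, viewer, robot gives the robot as it stands.
- The arm moves only by the tool move_arm, never from a script. Its argument "deltas" is a list of rows, each an object of numbers: "x", "y", "z": the shift along the tool's x, y, z in m; "wx", "wy", "wz": the turn, a rotation vector about the tool's x, y, z in degrees; "hand": the opening, from 0 (shut) to 1 (fully open). In form: [{"x": .., "y": .., "z": .., "wx": .., "wy": .., "wz": .., "hand": ..}, ...]. A call has 1 to 8 rows; each row is the pose to reach, as a shift and turn from the pose commanded when the call began, along the tool's axes at that moment; what a row does not reach only later rows make up. A row lasts 1/8 s, in which the tool goes at most 62.5 mm and 10.7 degrees, less where a joint would pass 70% of its speed; a pose out of reach is approached as far as the arm can. A call with a gripper value outside its range is refused whole. The fingers move at their own pace and stop on an object; "grip_force" is the grip in N (left out, the last holds). Time passes only in rows, so rows that repeat a pose let the fingers close. It gives the time, the measured TCP pose, the force and the opening at its end, in the units of the state.
- monitor.observe(): the state, without advancing time (a new reading comes with each control period).
- viewer.read_camera(name): name is "scene" or "top"; returns the picture (480x640x3 uint8, red, green, blue); there is no depth.
- viewer.camera_params(name): a dict with "camera_matrix" (3x3 intrinsics, pixels), "R" (3x3) and "t" (3): a world point X has camera coordinates R X + t. Camera axes: x right, y down, z forward; pixel columns grow to the right and rows downward; lengths in m; the calibration is good to about 2 mm. A picture is of the moment at which its call begins. camera_params takes no time and is no camera call.
- robot.hand_in(): hands the job in, once; it reports no verdict.
The state is a dict: "time": time; "qpos": joint angles; "qvel": joint speeds; "joint_efforts": joint torques, N m; "tool_pos": TCP position; "tool_rot": TCP orientation; "contact_force": force on the tool from outside, world axes, zero at the start; "torque": the same for the moment, N m; "opening": finger opening in m.
Only numpy, scipy, OpenCV 4.12 (cv2) and the standard library are available. Lean on these libraries where they do the work, as an engineer would, in place of code of your own. Each camera call takes 0.05 s, during which the arm holds its last target. There are 200 camera calls.

TASK

Pull the thick paint marker straight up out of its light pen stand, so that the stand stays standing where it is and is not tipped or dragged along. Lower the marker, foot down, into the open steel pot until its foot is almost at the bottom, and only then let go. Leave the slim pen in its own stand, and leave the pot and both stands upright in their places.

Things in the scene. Friction and masses are not known exactly. Their poses are not given: they have to be found in the camera images.
- marker: The thick paint marker: a plain black upright cylinder, 22 mm in diameter and 140 mm long, about 40 g, with a flat foot, a thin metal ring 87 mm above the foot and a small flat button on top. It stands in its own stand with its foot 6 mm above the table, so its upper 76 mm stick out of the tube and can be gripped. Origin: centre of the foot; z runs up its axis to the top.
- stand: The light free-standing grey plastic pen stand that holds the thick marker: a flat round foot 60 mm in diameter and 6 mm thick with an upright tube, outside 32 mm, bore 26 mm, whose mouth is 70 mm above the table. About 70 g, standing loose: a sideways push or a slanted pull tips it. Origin: centre of its underside on the table; z up along the tube's axis.
- pot: The open round steel pot: straight-sided, outside 68 mm, inside 62 mm in diameter, 80 mm high, inner floor 5 mm above the table, about 0.6 kg, loose. It is empty; a marker let go in it stands on the floor or leans against the wall. Origin: centre of its underside; z up.
- slim_pen: The slim pen to be left alone: black like the marker but only 11 mm in diameter and 150 mm long, standing in a second grey stand of the same outside shape (bore 15 mm), its foot 6 mm above the table. Origin: centre of its foot; z up its axis. The two stands and the pot stand in a row across the table in any order, 150 mm or more apart. A low roll of masking tape (24 mm high) and a small jar (62 mm high) stand farther from the robot, beyond that row.

How it is judged:
On the way, in this order (a step that is already met when the one before it is completed fails the run):
1. the marker is held clear above the mouth of its stand (z of marker in the frame of stand above 0.075 m and contact force between the fingers and marker above 0.3 N and angle between stand's own z axis and vertical below 0.1 rad), for 0.1 s.
2. the marker, still held, has its foot inside the pot within 30 mm of the pot's floor (horizontal distance between marker and pot below 0.03 m and z of marker in the frame of pot below 0.035 m and contact force between the fingers and marker above 0.3 N), for 0.1 s.
At the end, for the whole second after the job is handed in: The thick marker rests in the pot, let go and still, its foot within 30 mm of the pot's axis and 20 mm of its floor, leaning at most 40 degrees. Pot and marker's stand are upright within 6 degrees and within 40 mm of where they started; the slim pen still stands, within 30 mm (horizontal distance between marker and pot below 0.03 m and z of marker in the frame of pot below 0.025 m and angle between marker's own z axis and vertical below 0.7 rad and linear speed of each of marker, stand below 0.03 m/s and distance of slim_pen from where it was at the start of the episode below 0.03 m and angle between slim_pen's own z axis and vertical below 0.35 rad and angle between each of pot, stand's own z axis and vertical below 0.1 rad and distance of each of pot, stand from where it was at the start of the episode below 0.04 m); the robot touches nothing.
It fails at once if the marker's stand is tipped by more than 14 degrees, or dragged or lifted by more than 40 mm (angle between stand's own z axis and vertical above 0.25 rad or distance of stand from where it was at the start of the episode above 0.04 m).
It fails at once if the slim pen is moved by more than 30 mm or tipped by more than 20 degrees (distance of slim_pen from where it was at the start of the episode above 0.03 m or angle between slim_pen's own z axis and vertical above 0.35 rad).
It fails at once if the pot is tipped by more than 20 degrees (angle between pot's own z axis and vertical above 0.35 rad).
It also fails if it takes over 50 s, if anything falls off the work surface, if the arm or the gripper's body presses on something with over 40 N, if the wrist force passes 120 N, or if a joint passes its speed limit or range.

## Working session

There is one attempt and no reset: what is moved stays moved. The work goes in short steps, Python scripts to look and compute and a tool call to move; the robot and the scene stay as the last step left them, time stands still between calls to the robot, and variables do not carry over. Pictures are saved under pics/ and viewed, about 8 in all and at most 12, crops included, and the job is handed in when it is done.

Besides the shell and the picture viewer there is one more tool, called after "Emit:" as name(argument=value, ...), one argument or row to a line, values as JSON. move_arm: Moves the arm, as the interface text tells. Its arguments: {"type":"object","properties":{"deltas":{"type":"array","items":{"type":"object","properties":{"x":{"type":"number"},"y":{"type":"number"},"z":{"type":"number"},"wx":{"type":"number"},"wy":{"type":"number"},"wz":{"type":"number"},"hand":{"type":"number"}}}},"grip_force":{"type":"number"}},"required":["deltas"]}

```bash
mkdir -p pics; python3 - <<'E'
from cell import monitor, viewer, robot
import cv2
for n in("scene","top"):
    cv2.imwrite(f"pics/{n}0.png",viewer.read_camera(n)[:,:,::-1])
    p=viewer.camera_params(n);print(n,p)
print(monitor.observe())
E
```

```text
scene {'camera_matrix': array([[434.70452519,   0.        , 317.79249717],
       [  0.        , 434.70452519, 238.34511103],
       [  0.        ,   0.        ,   1.        ]]), 'R': array([[ 0.20476273,  0.9787843 ,  0.00731538],
       [ 0.57568457, -0.11438269, -0.80963194],
       [-0.79161828,  0.1699938 , -0.58689234]]), 't': array([-0.12362807, -0.29103162,  1.17308166])}
top {'camera_matrix': array([[488.8004512 ,   0.        , 318.72473835],
       [  0.        , 488.8004512 , 233.65617447],
       [  0.        ,   0.        ,   1.        ]]), 'R': array([[ 0.01448871, -0.99951588, -0.02753322],
       [-0.99251452, -0.01103682, -0.12162697],
       [ 0.12126421,  0.02908934, -0.99219393]]), 't': array([0.01782906, 0.57591232, 0.78651034])}
{'time': 0.1, 'qpos': array([ 1.15798160e+00,  3.42628586e-01,  1.52491460e+00, -6.02546950e-06,
        1.27541972e+00, -1.45983680e-01]), 'qvel': array([ 0.00075385, -0.00256463, -0.00386919,  0.00049073, -0.00144109,
       -0.00023265]), 'joint_efforts': array([ 1.07638174e-03, -4.32008708e+01, -2.44687110e+01,  7.16805551e-02,
        5.27961587e-02, -3.10336077e-05]), 'tool_pos': array([0.1382532 , 0.506089  , 0.22612957]), 'tool_rot': array([-3.14023614e+00, -1.93624028e-04,  2.87476323e+00]), 'contact_force': array([ 0.06795633, -0.15521315,  0.10441741]), 'torque': array([-0.0260359 ,  0.01819892, -0.00350386]), 'opening': 0.09188648671070336}
```

View pics/scene0.png

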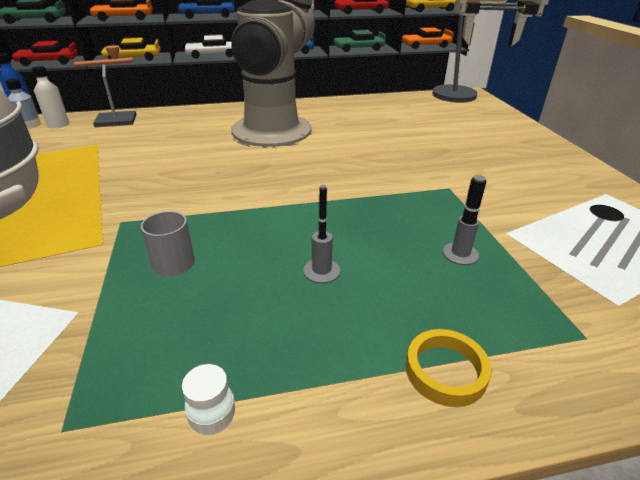

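View pics/top0.png

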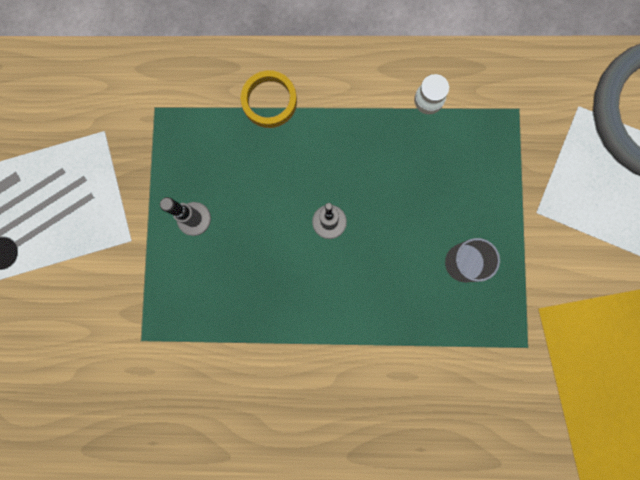

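The marker is at the right in the scene view (top 477,180; stand foot 461,254) and at (167,205)/(193,219) in the top view. The slim pen is in the middle. The pot is at (168,243) in scene and (472,260) in top.

```bash
cat > h.py <<'E'
import numpy as np, cv2
from cell import viewer
def cast(n,uv,z):
    p=viewer.camera_params(n);R,t=p["R"],p["t"];c=-R.T@t
    d=R.T@np.linalg.solve(p["camera_matrix"],[uv[0],uv[1],1]);return c+d*(z-c[2])/d[2]
def proj(n,X):
    p=viewer.camera_params(n);x=p["camera_matrix"]@(p["R"]@np.array(X,float)+p["t"]);return x[:2]/x[2]
def masks(im):  # RGB
    h=cv2.cvtColor(im,cv2.COLOR_RGB2HSV)
    obj=((h[...,1]<90)|(h[...,2]<50)).astype(np.uint8)*255
    dark=(h[...,2]<60).astype(np.uint8)*255
    return obj,dark
def hull_ground(n,cnt,z): # contour points on plane z
    return np.array([cast(n,p,z)[:2] for p in cnt.reshape(-1,2)])
E
python3 - <<'E'
from h import *
R={"scene":{"marker":(425,165,500,275),"pen":(295,175,350,290),"pot":(135,205,205,280)},
   "top":{"marker":(156,190,220,245),"pen":(300,195,360,245),"pot":(438,230,508,288)}}
vis=[]
for n in R:
    im=cv2.imread(f"pics/{n}0.png");obj,dark=masks(im[:,:,::-1].copy())
    for k,(a,b,c,d) in R[n].items():
        m=obj[b:d,a:c]; 
        cs,_=cv2.findContours(m,cv2.RETR_EXTERNAL,cv2.CHAIN_APPROX_NONE,offset=(a,b));cs=max(cs,key=cv2.contourArea)
        P=cs.reshape(-1,2)
        print(n,k,"area",cv2.contourArea(cs),"bbox",cv2.boundingRect(cs))
        z=.08 if k=="pot" else .006; r=.034 if k=="pot" else .03
        G=hull_ground(n,cs,z)
        # robust circle fit of known radius: RANSAC-style soft_l1
        from scipy.optimize import least_squares
        best=None
        for q in G[::6]:
          s=least_squares(lambda c:np.hypot(*(G-c).T)-r,q,loss="cauchy",f_scale=.001)
          if best is None or s.cost<best.cost: best=s
        res=abs(np.hypot(*(G-best.x).T)-r)
        print("  centre",best.x.round(4),"inliers",(res<.0015).sum(),len(G))
        v=cv2.resize(im[b:d,a:c],None,fx=4,fy=4,interpolation=cv2.INTER_NEAREST)
        for ang in np.linspace(0,6.28,60):
            u=(proj(n,[*(best.x+r*np.array([np.cos(ang),np.sin(ang)])),z])-[a-.5,b-.5])*4
            cv2.circle(v,tuple(u.astype(int)),1,(0,0,255),-1)
        vis.append(cv2.copyMakeBorder(v,0,max(0,460-v.shape[0]),0,max(0,300-v.shape[1]),0)[:460,:300])
out=np.vstack([np.hstack(vis[:3]),np.hstack(vis[3:])]);cv2.imwrite("pics/fit.png",cv2.resize(out,(587,600)))
E
```

```text
scene marker area 1728.5 bbox (442, 175, 44, 91)
  centre [0.6055 0.2446] inliers 50 225
scene pen area 1517.0 bbox (303, 185, 38, 99)
  centre [0.6029 0.006 ] inliers 66 232
scene pot area 2674.0 bbox (138, 211, 57, 66)
  centre [ 0.5314 -0.2275] inliers 61 200
top marker area 1210.5 bbox (159, 197, 52, 40)
  centre [0.604  0.2477] inliers 78 131
top pen area 954.0 bbox (312, 202, 36, 38)
  centre [0.6012 0.0084] inliers 92 98
top pot area 1953.0 bbox (445, 237, 56, 46)
  centre [ 0.5327 -0.2259] inliers 79 146
```

View pics/fit.png

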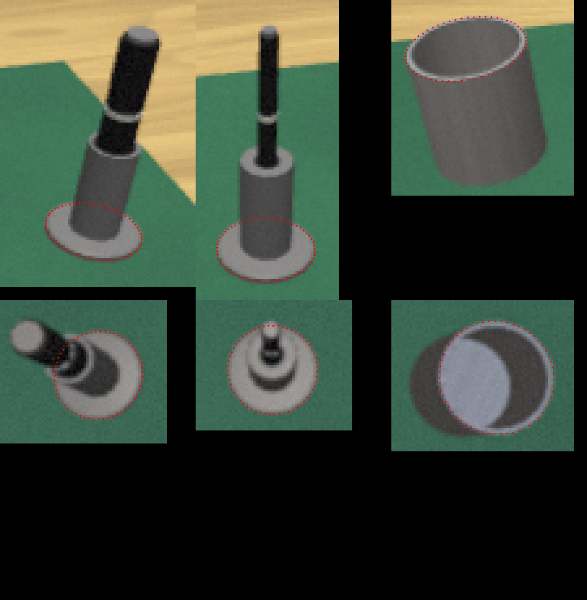

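```bash
cat >> h.py <<'E'
from cell import monitor
from scipy.spatial.transform import Rotation as Ro
def delta(target):
    s=monitor.observe();R=Ro.from_euler("xyz",s["tool_rot"]).as_matrix()
    return (R.T@(np.array(target)-s["tool_pos"])).round(4),s["tool_pos"].round(4),s["tool_rot"].round(4)
E
python3 - <<'E'
from h import *
# bright button blob on top of marker
for n,(a,b,c,d) in {"scene":(466,172,490,190),"top":(157,195,178,214)}.items():
    im=cv2.imread(f"pics/{n}0.png")[b:d,a:c]; h=cv2.cvtColor(im,cv2.COLOR_BGR2HSV)
    m=((h[...,1]<50)&(h[...,2]>70)).astype(np.uint8)
    k,l,s,ce=cv2.connectedComponentsWithStats(m);i=1+np.argmax(s[1:,4]);uv=ce[i]+[a,b]
    print(n,s[i],uv,cast(n,uv,.146))
print(delta([.605,.246,.2]))
E
```

```text
scene [ 7  3 12  7 57] [479.03508772 177.87719298] [0.60217005 0.24656203 0.146     ]
top [  3   2  13  14 138] [166.02173913 203.45652174] [0.60455859 0.24830163 0.146     ]
(array([-0.5188, -0.1278,  0.0262]), array([0.1383, 0.5061, 0.2261]), array([-3.1402e+00, -2.0000e-04,  2.8748e+00]))
```

Emit:
move_arm(
  deltas=[
    {"x":-0.06,"y":-0.015},
    {"x":-0.12,"y":-0.03},
    {"x":-0.18,"y":-0.045},
    {"x":-0.24,"y":-0.06},
    {"x":-0.3,"y":-0.075},
    {"x":-0.36,"y":-0.09},
    {"x":-0.42,"y":-0.104},
    {"x":-0.48,"y":-0.118},
  ],
)

```text
schema error: expected keys x, y, z, wx, wy, wz, hand
```

```bash
python3 - <<'E'
from h import *
print(delta([.604,.247,.18]),monitor.observe()["time"])
E
```

```text
(array([-0.5176, -0.1271,  0.0462]), array([0.1383, 0.5061, 0.2261]), array([-3.1402e+00, -2.0000e-04,  2.8748e+00])) 0.1
```

Emit:
move_arm(
  deltas=[
    {"x":-0.06,"y":-0.015,"z":0,"wx":0,"wy":0,"wz":0,"hand":1},
    {"x":-0.12,"y":-0.03,"z":0,"wx":0,"wy":0,"wz":0,"hand":1},
    {"x":-0.18,"y":-0.045,"z":0,"wx":0,"wy":0,"wz":0,"hand":1},
    {"x":-0.24,"y":-0.06,"z":0,"wx":0,"wy":0,"wz":0,"hand":1},
    {"x":-0.3,"y":-0.075,"z":0,"wx":0,"wy":0,"wz":0,"hand":1},
    {"x":-0.36,"y":-0.09,"z":0,"wx":0,"wy":0,"wz":0,"hand":1},
    {"x":-0.42,"y":-0.104,"z":0,"wx":0,"wy":0,"wz":0,"hand":1},
    {"x":-0.48,"y":-0.118,"z":0,"wx":0,"wy":0,"wz":0,"hand":1},
  ],
)

```text
time: 1.1
tool_pos: [0.5718, 0.2648, 0.2263]
tool_rot: [-3.141, -0.001, 2.875]
contact_force: [0.0, 1.0, 0.7]
opening: 0.0918
```

```bash
python3 - <<'E'
from h import *
print(delta([.604,.247,.18]),monitor.observe()["time"])
E
```

```text
(array([-0.0358, -0.0087,  0.0463]), array([0.5718, 0.2648, 0.2263]), array([-3.1415e+00, -7.0000e-04,  2.8746e+00])) 1.1
```

Emit:
move_arm(
  deltas=[
    {"x":-0.0375,"y":-0.009,"z":0,"wx":0,"wy":0,"wz":0,"hand":1},
    {"x":-0.0375,"y":-0.009,"z":0.03,"wx":0,"wy":0,"wz":0,"hand":1},
    {"x":-0.0375,"y":-0.009,"z":0.05,"wx":0,"wy":0,"wz":0,"hand":1},
    {"x":-0.0375,"y":-0.009,"z":0.05,"wx":0,"wy":0,"wz":0,"hand":1},
    {"x":-0.0375,"y":-0.009,"z":0.05,"wx":0,"wy":0,"wz":0,"hand":1},
  ],
)

```text
time: 1.72
tool_pos: [0.6044, 0.2477, 0.1776]
tool_rot: [3.141, 0.001, 2.875]
contact_force: [0.7, -0.9, 1.0]
opening: 0.0919
```

```bash
python3 - <<'E'
from h import *
print(delta([.604,.247,.093]),monitor.observe()["time"])
im=viewer.read_camera("scene")[:,:,::-1]
cv2.imwrite("pics/s1.png",cv2.resize(im[90:290,370:570],None,fx=3,fy=3))
E
```

```text
(array([ 0.0003, -0.0009,  0.0846]), array([0.6044, 0.2477, 0.1776]), array([3.141e+00, 9.000e-04, 2.875e+00])) 1.725
```

View pics/s1.png

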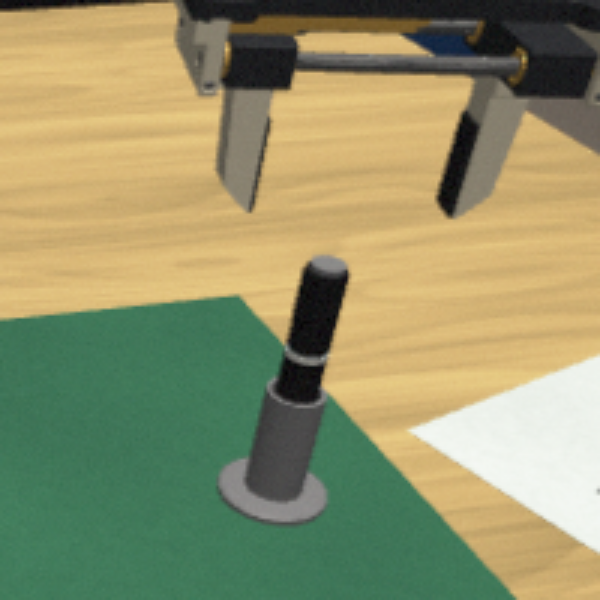

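Jaws bracket the marker: finger tips are at about (250,212) and (448,217) in the crop, with the marker top at (327,265). I'll descend, then close most of the way and check the centring.

Emit:
move_arm(
  deltas=[
    {"x":0.0,"y":0,"z":0.03,"wx":0,"wy":0,"wz":0,"hand":1},
    {"x":0,"y":0,"z":0.06,"wx":0,"wy":0,"wz":0,"hand":0.8},
    {"x":0,"y":0,"z":0.084,"wx":0,"wy":0,"wz":0,"hand":0.6},
    {"x":0,"y":0,"z":0.084,"wx":0,"wy":0,"wz":0,"hand":0.38},
    {"x":0,"y":0,"z":0.084,"wx":0,"wy":0,"wz":0,"hand":0.38},
    {"x":0,"y":0,"z":0.084,"wx":0,"wy":0,"wz":0,"hand":0.38},
  ],
  grip_force=8,
)

```text
time: 2.52
tool_pos: [0.605, 0.2478, 0.0945]
tool_rot: [3.14, 0.003, 2.875]
contact_force: [0.0, 0.2, -0.7]
opening: 0.0463
```

```bash
python3 - <<'E'
from h import *
print(delta([.604,.247,.093]),monitor.observe()["opening"])
im=viewer.read_camera("scene")[:,:,::-1]; im2=viewer.read_camera("top")[:,:,::-1]
a=cv2.resize(im[140:280,410:520],None,fx=4,fy=4,interpolation=2)
b=cv2.resize(im2[160:260,130:220],None,fx=4,fy=4,interpolation=2)
b=cv2.copyMakeBorder(b,0,a.shape[0]-b.shape[0],0,0,0)
cv2.imwrite("pics/s2.png",np.hstack([a,b]))
E
```

```text
(array([ 0.0007, -0.0011,  0.0015]), array([0.605 , 0.2478, 0.0945]), array([3.1400e+00, 2.5000e-03, 2.8749e+00])) 0.04626235116703476
```

View pics/s2.png

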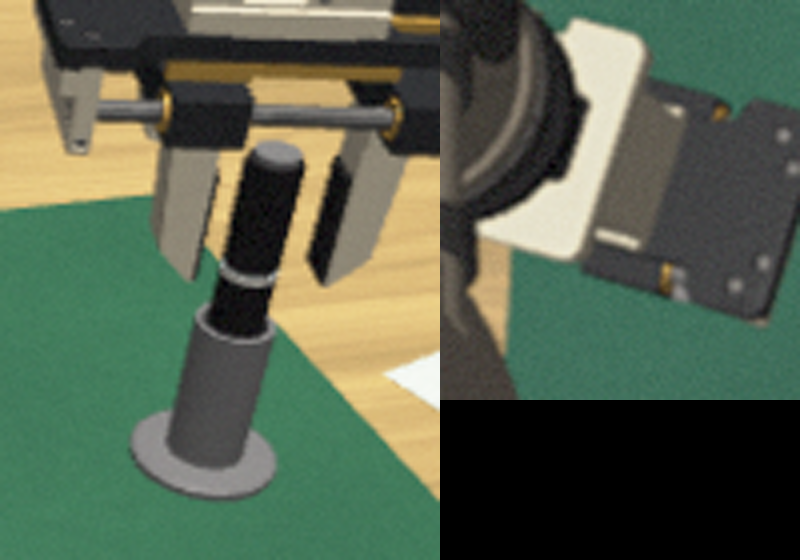

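```bash
python3 - <<'E'
from h import *
s=monitor.observe();R=Ro.from_euler("xyz",s["tool_rot"]).as_matrix();o=s["tool_pos"]
for y in(-.0231,.0231):
  for x in(-.0095,.0095):
    print(y,x,((proj("scene",o+R@[x,y,0])-[410,140])*4).round(0))
for x in (.604,): print("marker mid z.1135",((proj("scene",[.604,.247,.1135])-[410,140])*4).round(0), "tcp axis",((proj("scene",[*o[:2],.1135])-[410,140])*4).round(0))
E
```

```text
-0.0231 -0.0095 [197. 283.]
-0.0231 0.0095 [188. 258.]
0.0231 -0.0095 [318. 288.]
0.0231 0.0095 [306. 262.]
marker mid z.1135 [261. 229.] tcp axis [263. 229.]
```

Emit:
move_arm(
  deltas=[
    {"x":0.0,"y":-0.0015,"z":0.0,"wx":0,"wy":0,"wz":0,"hand":0.3},
    {"x":0,"y":-0.0015,"z":0.0,"wx":0,"wy":0,"wz":0,"hand":0.26},
    {"x":0,"y":-0.0015,"z":0.0,"wx":0,"wy":0,"wz":0,"hand":0.24},
    {"x":0,"y":-0.0015,"z":0.0,"wx":0,"wy":0,"wz":0,"hand":0.18},
    {"x":0,"y":-0.0015,"z":0.0,"wx":0,"wy":0,"wz":0,"hand":0.18},
    {"x":0,"y":-0.0015,"z":0.0,"wx":0,"wy":0,"wz":0,"hand":0.18},
  ],
  grip_force=10,
)

```text
time: 3.38
tool_pos: [0.6037, 0.246, 0.0928]
tool_rot: [3.142, 0.0, 2.875]
contact_force: [0.2, 0.3, 0.8]
opening: 0.022
```

```bash
python3 - <<'E'
from h import *
s=monitor.observe();print(s["tool_pos"],s["opening"],s["contact_force"],s["torque"])
im=viewer.read_camera("scene")[:,:,::-1]
cv2.imwrite("pics/s3.png",cv2.resize(im[140:280,410:520],None,fx=4,fy=4,interpolation=2))
E
```

```text
[0.60373784 0.24604259 0.09276617] 0.021993667822315505 [0.16205886 0.25690718 0.80177585] [-0.02392571  0.06120707 -0.07743413]
```

View pics/s3.png

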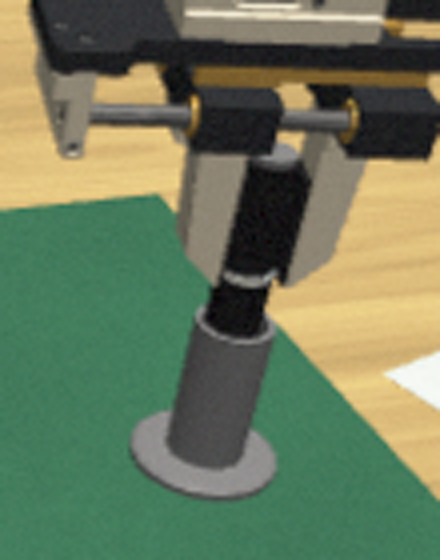

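Gripped at 22.0 mm, stand still upright. Lift straight up, slowly at first.

Emit:
move_arm(
  deltas=[
    {"x":0.0,"y":0,"z":-0.004,"wx":0,"wy":0,"wz":0,"hand":0.18},
    {"x":0,"y":0,"z":-0.01,"wx":0,"wy":0,"wz":0,"hand":0.18},
    {"x":0,"y":0,"z":-0.018,"wx":0,"wy":0,"wz":0,"hand":0.18},
    {"x":0,"y":0,"z":-0.028,"wx":0,"wy":0,"wz":0,"hand":0.18},
    {"x":0,"y":0,"z":-0.04,"wx":0,"wy":0,"wz":0,"hand":0.18},
    {"x":0,"y":0,"z":-0.052,"wx":0,"wy":0,"wz":0,"hand":0.18},
    {"x":0,"y":0,"z":-0.064,"wx":0,"wy":0,"wz":0,"hand":0.18},
    {"x":0,"y":0,"z":-0.076,"wx":0,"wy":0,"wz":0,"hand":0.18},
  ],
)

```text
time: 4.42
tool_pos: [0.6037, 0.2461, 0.1697]
tool_rot: [3.141, 0.0, 2.875]
contact_force: [0.3, -0.8, -0.6]
opening: 0.0218
```

Emit:
move_arm(
  deltas=[
    {"x":0.0,"y":0,"z":-0.015,"wx":0,"wy":0,"wz":0,"hand":0.18},
    {"x":0,"y":0,"z":-0.035,"wx":0,"wy":0,"wz":0,"hand":0.18},
    {"x":0,"y":0,"z":-0.055,"wx":0,"wy":0,"wz":0,"hand":0.18},
    {"x":0,"y":0,"z":-0.07,"wx":0,"wy":0,"wz":0,"hand":0.18},
    {"x":0,"y":0,"z":-0.08,"wx":0,"wy":0,"wz":0,"hand":0.18},
    {"x":0,"y":0,"z":-0.08,"wx":0,"wy":0,"wz":0,"hand":0.18},
    {"x":0,"y":0,"z":-0.08,"wx":0,"wy":0,"wz":0,"hand":0.18},
  ],
)

```text
time: 5.3
tool_pos: [0.6034, 0.2459, 0.2479]
tool_rot: [-3.141, -0.001, 2.875]
contact_force: [0.1, -0.7, -0.1]
opening: 0.0214
```

```bash
python3 - <<'E'
from h import *
s=monitor.observe();print(s["time"],s["tool_pos"],s["opening"],s["contact_force"])
im=viewer.read_camera("scene")[:,:,::-1]
cv2.imwrite("pics/s4.png",cv2.resize(im[40:290,280:600],None,fx=2,fy=2,interpolation=2))
for w in [(.46,.0,.25),(.532,-.2265,.25)]: print(delta(w)[0])
E
```

```text
5.3 [0.60339062 0.24594836 0.24788569] 0.02143681683002767 [ 0.12615964 -0.71566169 -0.1225487 ]
[ 0.0734 -0.2751 -0.0019]
[-0.0557 -0.4746 -0.0019]
```

View pics/s4.png

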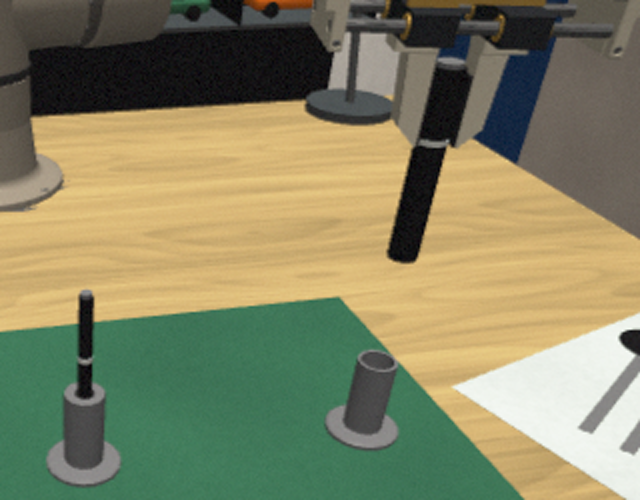

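```bash
python3 - <<'E'
from h import *
o=monitor.observe()["tool_pos"];print(monitor.observe()["opening"])
f=lambda X:((proj("scene",X)-[280,40])*2).round(1)
for dx in(-.01,0,.01): print(dx,f([o[0]+dx,o[1],.161]),f([o[0]+dx,o[1],.301]))
im=cv2.imread("pics/s4.png");g=im.max(2)
for r in (170,200,230,250): 
  c=np.where(g[r,350:470]<60)[0]+350;print(r,c.min(),c.max())
c=np.where(g[225:300,404]<60)[0]+225;print("bottom",c.max())
E
```

```text
0.021855909862964783
-0.01 [396.  252.5] [443.8  58.3]
0 [402.7 258.5] [452.2  62.5]
0.01 [409.6 264.7] [460.8  66.7]
170 408 439
200 401 431
230 394 423
250 389 418
bottom 261
```

Marker is held upright and centred; predicted and seen pixels agree. The stand is standing. Moving to the pot by a path nearer the base, away from the slim pen.

Emit:
move_arm(
  deltas=[
    {"x":0.01,"y":-0.03,"z":0,"wx":0,"wy":0,"wz":0,"hand":0.18},
    {"x":0.025,"y":-0.075,"z":0,"wx":0,"wy":0,"wz":0,"hand":0.18},
    {"x":0.04,"y":-0.125,"z":0,"wx":0,"wy":0,"wz":0,"hand":0.18},
    {"x":0.055,"y":-0.175,"z":0,"wx":0,"wy":0,"wz":0,"hand":0.18},
    {"x":0.068,"y":-0.225,"z":0,"wx":0,"wy":0,"wz":0,"hand":0.18},
    {"x":0.07,"y":-0.275,"z":0,"wx":0,"wy":0,"wz":0,"hand":0.18},
    {"x":0.045,"y":-0.32,"z":0,"wx":0,"wy":0,"wz":0,"hand":0.18},
    {"x":0.015,"y":-0.365,"z":0,"wx":0,"wy":0,"wz":0,"hand":0.18},
  ],
)

```text
time: 6.35
tool_pos: [0.4927, -0.1035, 0.2487]
tool_rot: [3.141, 0.0, 2.875]
contact_force: [0.8, 0.4, 0.2]
opening: 0.0215
```

Emit:
move_arm(
  deltas=[
    {"x":-0.025,"y":-0.04,"z":0,"wx":0,"wy":0,"wz":0,"hand":0.18},
    {"x":-0.05,"y":-0.075,"z":0,"wx":0,"wy":0,"wz":0,"hand":0.18},
    {"x":-0.066,"y":-0.1,"z":0,"wx":0,"wy":0,"wz":0,"hand":0.18},
    {"x":-0.0705,"y":-0.1095,"z":0,"wx":0,"wy":0,"wz":0,"hand":0.18},
    {"x":-0.0705,"y":-0.1095,"z":0,"wx":0,"wy":0,"wz":0,"hand":0.18},
    {"x":-0.0705,"y":-0.1095,"z":0.02,"wx":0,"wy":0,"wz":0,"hand":0.18},
    {"x":-0.0705,"y":-0.1095,"z":0.04,"wx":0,"wy":0,"wz":0,"hand":0.18},
    {"x":-0.0705,"y":-0.1095,"z":0.04,"wx":0,"wy":0,"wz":0,"hand":0.18},
  ],
)

```text
time: 7.35
tool_pos: [0.5312, -0.2244, 0.2076]
tool_rot: [3.14, -0.003, 2.876]
contact_force: [0.4, 0.2, -0.3]
opening: 0.0217
```

```bash
python3 - <<'E'
from h import *
print(delta([.532,-.2265,.097]),monitor.observe()["opening"])
im=viewer.read_camera("scene")[:,:,::-1]
cv2.imwrite("pics/s5.png",cv2.resize(im[60:290,80:380],None,fx=2.6,fy=2.6,interpolation=2))
E
```

```text
(array([-0.0017, -0.002 ,  0.1106]), array([ 0.5312, -0.2244,  0.2076]), array([ 3.1403, -0.0034,  2.8761])) 0.021657453044328204
```

View pics/s5.png

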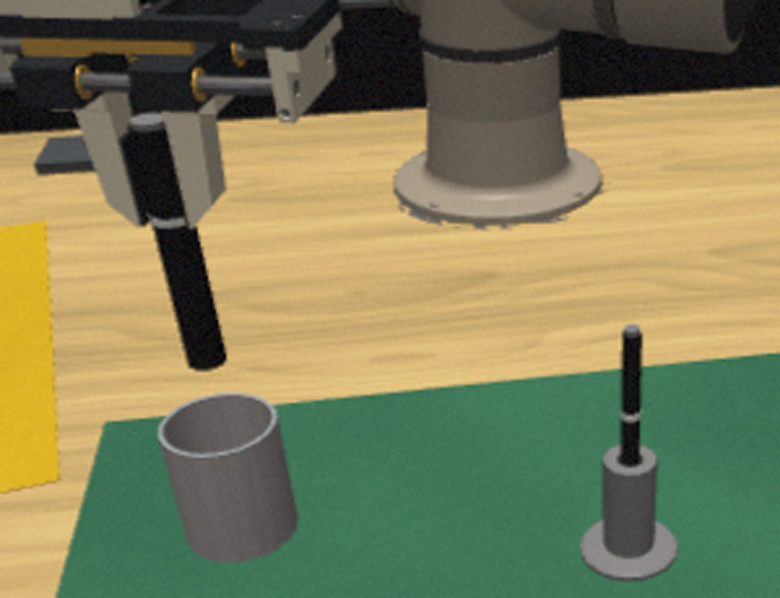

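Marker hangs upright over the pot (rim centre ~(218,426), foot ~(206,360)). Lowering.

Emit:
move_arm(
  deltas=[
    {"x":-0.0015,"y":-0.0015,"z":0.0,"wx":0,"wy":0,"wz":0,"hand":0.18},
    {"x":-0.0015,"y":-0.0015,"z":0.025,"wx":0,"wy":0,"wz":0,"hand":0.18},
    {"x":-0.0015,"y":-0.0015,"z":0.05,"wx":0,"wy":0,"wz":0,"hand":0.18},
    {"x":-0.0015,"y":-0.0015,"z":0.075,"wx":0,"wy":0,"wz":0,"hand":0.18},
    {"x":-0.0015,"y":-0.0015,"z":0.095,"wx":0,"wy":0,"wz":0,"hand":0.18},
    {"x":-0.0015,"y":-0.0015,"z":0.108,"wx":0,"wy":0,"wz":0,"hand":0.18},
    {"x":-0.0015,"y":-0.0015,"z":0.112,"wx":0,"wy":0,"wz":0,"hand":0.18},
    {"x":-0.0015,"y":-0.0015,"z":0.112,"wx":0,"wy":0,"wz":0,"hand":0.18},
  ],
)

```text
time: 8.4
tool_pos: [0.5336, -0.2283, 0.0972]
tool_rot: [-3.141, 0.001, 2.875]
contact_force: [-1.1, 0.0, -1.1]
opening: 0.0215
```

```bash
python3 - <<'E'
from h import *
s=monitor.observe();print(s["time"],s["tool_pos"],s["opening"],s["contact_force"])
im=viewer.read_camera("scene")[:,:,::-1]
cv2.imwrite("pics/s6.png",cv2.resize(im[130:290,90:260],None,fx=3.5,fy=3.5,interpolation=2))
E
```

```text
8.4 [ 0.53357374 -0.22830655  0.09722915] 0.021501899208080245 [-1.09186729  0.0468901  -1.13005528]
```

View pics/s6.png

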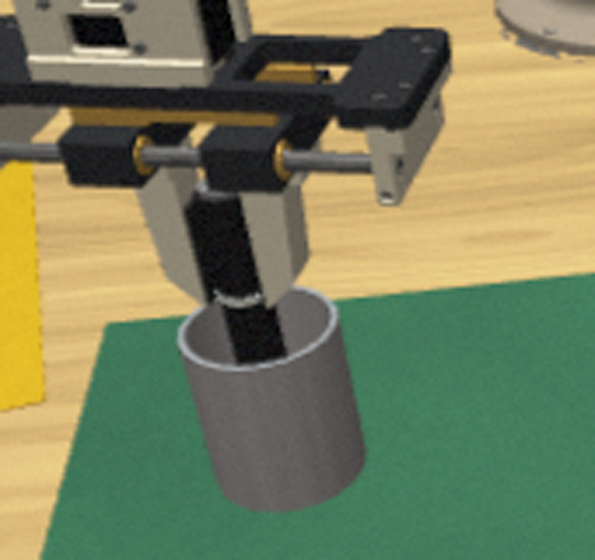

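Emit:
move_arm(
  deltas=[
    {"x":0,"y":0,"z":0.003,"wx":0,"wy":0,"wz":0,"hand":0.18},
    {"x":0,"y":0,"z":0.0035,"wx":0,"wy":0,"wz":0,"hand":0.18},
    {"x":0,"y":0,"z":0.0035,"wx":0,"wy":0,"wz":0,"hand":0.27},
    {"x":0,"y":0,"z":0.0035,"wx":0,"wy":0,"wz":0,"hand":0.35},
    {"x":0,"y":0,"z":0.0035,"wx":0,"wy":0,"wz":0,"hand":0.6},
    {"x":0,"y":0,"z":0.0035,"wx":0,"wy":0,"wz":0,"hand":0.95},
    {"x":0,"y":0,"z":0.0035,"wx":0,"wy":0,"wz":0,"hand":0.95},
    {"x":0,"y":0,"z":0.0035,"wx":0,"wy":0,"wz":0,"hand":0.95},
  ],
)

```text
time: 9.45
tool_pos: [0.5332, -0.2281, 0.0932]
tool_rot: [3.142, -0.0, 2.875]
contact_force: [0.2, 0.3, -0.6]
opening: 0.0678
```

```bash
python3 - <<'E'
from h import *
s=monitor.observe();print(s["time"],s["tool_pos"],s["opening"],s["contact_force"])
im=viewer.read_camera("scene")[:,:,::-1]
cv2.imwrite("pics/s7.png",cv2.resize(im[130:290,90:260],None,fx=3.5,fy=3.5,interpolation=2))
E
```

```text
9.45 [ 0.53320466 -0.22811111  0.09319561] 0.06782649116567825 [ 0.16663337  0.3049056  -0.55154308]
```

View pics/s7.png

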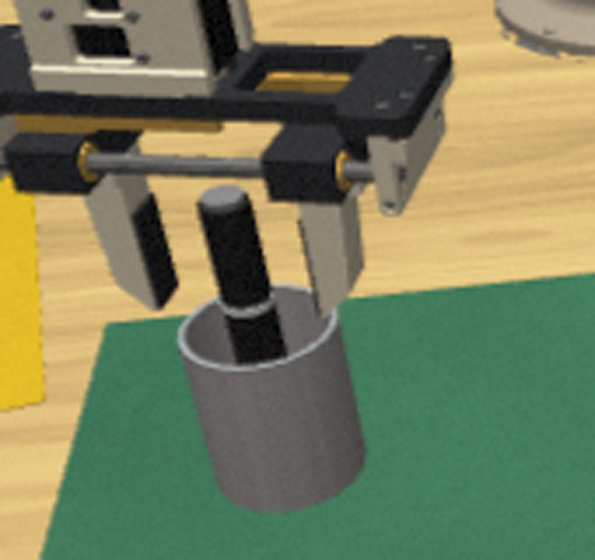

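Released; the marker stands upright in the pot between the open fingers. Finish opening, then go straight up.

Emit:
move_arm(
  deltas=[
    {"x":0,"y":0,"z":0,"wx":0,"wy":0,"wz":0,"hand":1},
    {"x":0,"y":0,"z":0,"wx":0,"wy":0,"wz":0,"hand":1},
    {"x":0,"y":0,"z":-0.02,"wx":0,"wy":0,"wz":0,"hand":1},
    {"x":0,"y":0,"z":-0.05,"wx":0,"wy":0,"wz":0,"hand":1},
    {"x":0,"y":0,"z":-0.09,"wx":0,"wy":0,"wz":0,"hand":1},
    {"x":0,"y":0,"z":-0.13,"wx":0,"wy":0,"wz":0,"hand":1},
    {"x":0,"y":0,"z":-0.15,"wx":0,"wy":0,"wz":0,"hand":1},
    {"x":0,"y":0,"z":-0.15,"wx":0,"wy":0,"wz":0,"hand":1},
  ],
)

```text
time: 10.5
tool_pos: [0.5339, -0.2285, 0.2448]
tool_rot: [-3.141, 0.004, 2.875]
contact_force: [1.0, 0.7, -0.3]
opening: 0.0918
```

```bash
python3 - <<'E'
from h import *
s=monitor.observe();print(s["time"],s["tool_pos"],s["opening"],s["contact_force"])
im=viewer.read_camera("scene")[:,:,::-1]
cv2.imwrite("pics/s8.png",im)
E
```

```text
10.5 [ 0.53385852 -0.22846655  0.24476206] 0.09183599645723711 [ 1.01218577  0.66703201 -0.27926627]
```

View pics/s8.png

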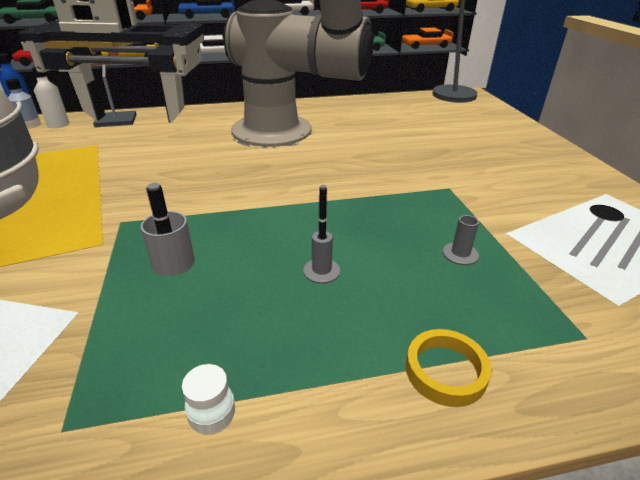

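The marker stands upright in the pot (top at ~155,188). The pot, the slim pen and both stands are where they were at the start, and the gripper is clear. Handing in.

```bash
python3 -c "
from cell import robot
print(robot.hand_in())"
```

```text
the job is handed in; nothing more can be done
None
```

I pulled the thick marker straight up out of its stand and lowered it foot down into the steel pot. I let go with its foot about 2 mm above the pot's floor, by my estimate from the tool height, and then raised the open gripper clear. The job was handed in at about 10.5 s and reported no verdict.

- **Last picture:** the marker stands upright in the pot. The pot, the empty stand and the slim pen in its stand are upright and show no visible shift from the first picture. I compared these by eye and did not re-measure them.
- **Disagreement:** the two cameras differed by 2–3 mm on the marker stand's sideways position. I set the jaws in between, and they closed on the marker at 22 mm without the stand visibly moving or tipping.
- **Refused call:** the first move call was rejected for missing fields and moved nothing.

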